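Make up a tape sample pack in the squaring stop

ROBOT

A 6-joint arm with a two-finger parallel gripper is mounted at the origin on the work surface. World frame = base frame: x ahead of the robot, y to its left, z up, the work surface at z = 0. Lengths are in m, angles in rad, forces in N, time in s.
With the tool pointing down it reaches from about 0.375 to 0.925 m from the base axis. Payload 5.7 kg.
Tool frame: the origin (TCP) lies at the very end of the fingers, on their centre line; the grasp point (between the pads) lies 19 mm behind it; z points along the fingers, y is the line along which they close (so a half turn about z gives the same grasp; the last joint's range is limited). The gripper opens to 85 mm and grips with 20 to 120 N. Pads are 22 mm wide; open, the fingers measure 114 mm over their backs; the gripper's body (76 mm by 85 mm) begins 54 mm behind the grasp point. The pads swing forward as they close: fully open they stand 13 mm farther back than shut.
Start: joints at [-1.374, 0.359, 1.51, -0, 1.272, -0.115], TCP at [0.184, -0.571, 0.231] pointing down, gripper open.
Joint ranges: [-2.97, 2.97], [-1.01, 2.36], [0.21, 2.38], [-0.96, 4.11], [0.2, 2.71], [-2.98, 2.98]. Speed limits (rad/s): [2.39, 2.39, 3.14, 3.14, 3.14, 3.14].

INTERFACE

Orientations are given as a unit quaternion [w, x, y, z].
In Python, from plant import bot, imaging, models gives the robot as it stands.
- The arm moves only by the shell command python3 -m creep 'ROWS' [FORCE]. ROWS is a JSON object of lists of equal length, an entry for each row: "delta_pos": the shift along the tool's x, y, z as a fraction of full scale, a list of three; "spin": the turn about the tool's z as a fraction of full scale; "gripper": the closure, from 0 (fully open) to 1 (shut). A call has exactly 8 rows; each row shifts and turns the commanded pose from where the row before left it, along the tool's axes as they then stand; what a row does not reach is not made up. Full scale, the value 1, is 30 mm for a shift and 0.1 rad for a turn. A row lasts 1/12 s, in which the tool goes at most 41.7 mm and 7.16 degrees, less where a joint would pass 70% of its speed; a pose out of reach is approached as far as the arm can. A call with a number of a shift or a turn outside -1 to 1 is refused whole. A call with a gripper value outside its range is refused whole. The fingers move at their own pace and stop on an object; FORCE is the grip in N (left out, the last holds). Time passes only in rows, so rows that do not move let the fingers close, or fill a call up. It gives the time, the measured TCP pose, the force, the opening and the grip force at its end, in the units of the state.
- bot.sense(): the state, without advancing time (a new reading comes with each control period).
- imaging.read_camera(name): name is "scene" or "side" or "wrist"; returns a dict with "pixels" (420x560x3 uint8, blue, green, red), "fx", "fy", "cx", "cy" (pixels), "R" (3x3) and "t" (3): a world point X has camera coordinates R X + t. Camera axes: x right, y down, z forward; pixel columns grow to the right and rows downward; lengths in m; the calibration is good to about 2 mm. A picture is of the moment at which its call begins. There is no depth.
- bot.close_job(): hands the job in; it is judged then, once.
Trained networks look in a picture, given as the dict that the camera call returned (one of the last four; its "shot" number tells which), for a name from the list of things; names that differ only in an ending like _2 or _b are one class to them, and where a whole thing is asked for, a point or a joint stands for the part that bears it (a point fixed in the world has none). Each returns a list of dicts, best first, with "conf" (0 to 1); they miss things now and then, are a little off and sometimes report something else, mostly with a low value. They report only what shows in the picture. A call takes as long as a camera call. They do not tell look-alikes from the thing itself.
- models.boxes_of(picture, thing): "xyz" ([x, y, z] in m, in world coordinates, good to about 4 mm: the middle of the surface that is visible of it).
- models.regions_of(picture, thing): "mask" (420x560 bool, what is visible of it).
The state is a dict: "time": time; "joint_positions": joint angles; "qvel": joint speeds; "effort": joint torques, N m; "tcp_pos": TCP position; "ee_rot": TCP orientation; "ft_force": force on the tool from outside, world axes, zero at the start; "ft_torque": the same for the moment, N m; "finger_gap": opening from 0.0 (shut) to 1.0 (fully open); "grip_force": force on a finger pad.
Only numpy, scipy, OpenCV 4.12 (cv2) and the standard library are available. Lean on these libraries where they do the work, as an engineer would, in place of code of your own. Each camera call takes 0.05 s, during which the arm holds its last target. There are 200 camera calls.

TASK

Make up the sample pack in the squaring stop: stack all the plywood boards flat in its corner, one on another, each pushed up flush to both fences; then set the empty tray on top, mouth up and flush to both fences as well. Then drop all the small tape rolls into the tray from above, leave the pack square, and leave the other things on the table where they are.

Things in the scene. Friction and masses are not known exactly. Their poses are not given: they have to be found in the camera images.
- stop: The squaring stop, fixed: grey plate 8 mm thick with two aluminium fences, 12 mm thick, tops 58 mm above the table, meeting at a right angle. Origin: under the inside corner, at table height. The long fence's face is x = 0, down to y = -170 mm; the short one's is y = 0, out to x = 80 mm. The pack goes where x > 0, y < 0. The plate reaches x = 100, y = -172 mm; its other two sides are open.
- seat (a point): Point on the plate's top, 8 mm above the table, 33 mm from the long fence's face and 75 mm from the short one's (x = 33, y = -75 mm in the stop's frame; axes as the stop's): under the centre of a squared board or tray, whose long side lies along the stop's y.
- board1: A plain plywood pack board, 66 x 150 x 12 mm (x, y, z), about 80 g, lying flat; all boards are alike. Origin: centre of its underside; y is its long axis. May be absent.
- board2: A plain plywood pack board, 66 x 150 x 12 mm (x, y, z), about 80 g, lying flat; all boards are alike. Origin: centre of its underside; y is its long axis. May be absent.
- board3: A plain plywood pack board, 66 x 150 x 12 mm (x, y, z), about 80 g, lying flat; all boards are alike. Origin: centre of its underside; y is its long axis. May be absent.
- tray: The open cardboard-brown tray, rigid, same outline as a board: 66 x 150 mm outside (x, y), 30 mm high, walls and floor 5 mm thick, about 100 g. Origin: centre of its underside, z up to its open mouth; y is its long axis.
- roll1: A small narrow roll of off-white tape, lying flat: outside diameter 38 mm, bore 26 mm, 18 mm high, about 20 g. Origin: centre of its underside. May be absent.
- roll2: A small narrow roll of off-white tape, lying flat: outside diameter 38 mm, bore 26 mm, 18 mm high, about 20 g. Origin: centre of its underside. May be absent.
- roll3: A small narrow roll of off-white tape, lying flat: outside diameter 38 mm, bore 26 mm, 18 mm high, about 20 g. Origin: centre of its underside. May be absent.
- roll4: A small narrow roll of off-white tape, lying flat: outside diameter 38 mm, bore 26 mm, 18 mm high, about 20 g. Origin: centre of its underside. May be absent.
- dispenser: Bystander, to be left alone: bench tape dispenser, black with an orange roll, 50 x 120 mm, 66 mm high. Origin: centre of its underside.
- core: Bystander, to be left alone: cut cardboard core, 84 mm across, 50 mm high, standing. Origin: centre of its underside.
- bladebox: Bystander, to be left alone: small grey blade box, 50 x 34 x 22 mm. Origin: centre of its underside.
- bigroll: Bystander, to be left alone: big yellow roll of tape, 100 mm across, 48 mm high. Origin: centre of its underside.
- carton: Bystander, to be left alone: small closed carton, 70 x 90 x 60 mm. Origin: centre of its underside.
Mind the look-alikes: they are no part of the job. What is shaped like the tray but blue or red is not meant.

How it is judged:
On the way, in this order (a step that is already met when the one before it is completed fails the run):
1. all the boards are stacked in the corner, square to both fences (x of board1 in the frame of stop between 0.029 and 0.037 m and y of board1 in the frame of stop between -0.079 and -0.071 m and angle between the y axis of each of board1, board2, board3 and the y axis of stop, either way round below 0.035 rad and angle between the z axis of each of board1, board2, board3 and the z axis of stop, either way round below 0.05 rad and z of each of board1, board2, board3 in the frame of stop below 0.048 m and x of board2 in the frame of stop between 0.029 and 0.037 m and y of board2 in the frame of stop between -0.079 and -0.071 m and x of board3 in the frame of stop between 0.029 and 0.037 m and y of board3 in the frame of stop between -0.079 and -0.071 m), for 0.2 s.
2. the tray stands on top of the boards, square to both fences (all of step 1 and x of tray in the frame of stop between 0.029 and 0.037 m and y of tray in the frame of stop between -0.079 and -0.071 m and angle between the y axis of tray and the y axis of stop, either way round below 0.035 rad and angle between the z axis of tray and the z axis of stop, either way round below 0.05 rad and angle between tray's own z axis and vertical below 0.05 rad and z of each of board1, board2, board3 in the frame of tray below 0 m), for 0.2 s.
3. all the rolls are in the tray (x of roll1 in the frame of tray between -0.028 and 0.028 m and y of roll1 in the frame of tray between -0.07 and 0.07 m and z of roll1 in the frame of tray between 0 and 0.025 m and x of roll2 in the frame of tray between -0.028 and 0.028 m and y of roll2 in the frame of tray between -0.07 and 0.07 m and z of roll2 in the frame of tray between 0 and 0.025 m and x of roll3 in the frame of tray between -0.028 and 0.028 m and y of roll3 in the frame of tray between -0.07 and 0.07 m and z of roll3 in the frame of tray between 0 and 0.025 m and x of roll4 in the frame of tray between -0.028 and 0.028 m and y of roll4 in the frame of tray between -0.07 and 0.07 m and z of roll4 in the frame of tray between 0 and 0.025 m), for 0.2 s.
At the end, for the whole second after the job is handed in: Boards lie flat in a stack in the corner, the tray upright on top, each along the long fence (within 2 degrees) and its centre within 4 mm of the place it has when flush to both fences; every roll is inside the tray, its origin below the rim; all is released and at rest (all of step 2 and all of step 3 and linear speed of each of board1, board2, board3, roll1, roll2, roll3, roll4, tray below 0.02 m/s); the robot touches nothing.
It fails at once if a bystander is moved more than 50 mm (distance of any of dispenser, core, bladebox, bigroll, carton from where it was at the start of the episode above 0.05 m).
Of board1, board2, board3 only 2 to 3 are there at a start; the rules pass over those that are not, and their reading is None.
Of roll1, roll2, roll3, roll4 only 2 to 3 are there at a start; the rules pass over those that are not, and their reading is None.
At some moment in a run one of board1, board2, board3, tray, roll1, roll2, roll3, roll4 may be knocked a few centimetres aside while the robot is not near it.
It also fails if it takes over 210 s, if anything falls off the work surface, if the arm or the gripper's body presses on something with over 40 N, if the wrist force passes 120 N, or if a joint passes its speed limit or range.

## Working session

There is one attempt and no reset: what is moved stays moved. The work goes in short steps, Python scripts to look and compute and a shell command to move; the robot and the scene stay as the last step left them, time stands still between calls to the robot, and variables do not carry over. Pictures are saved under pics/ and viewed, at most 14 in all, crops included, and the job is handed in when it is done.

```bash
ls; mkdir -p pics; cat > h.py <<'E'
import numpy as np, cv2
from plant import bot, imaging, models
def shot(n,save=None):
    p=imaging.read_camera(n)
    if save: cv2.imwrite(f'pics/{save}.png',p['pixels'])
    return p
def ray(p,u,v,z):
    R=np.array(p['R']);t=np.array(p['t'])
    d=R.T@np.array([(u-p['cx'])/p['fx'],(v-p['cy'])/p['fy'],1]);c=-R.T@t
    return c+d*(z-c[2])/d[2]
def proj(p,X):
    c=np.array(p['R'])@np.array(X)+np.array(p['t'])
    return np.array([p['fx']*c[0]/c[2]+p['cx'],p['fy']*c[1]/c[2]+p['cy']])
def pose():
    from scipy.spatial.transform import Rotation as Ro
    s=bot.sense();q=s['ee_rot'];R=Ro.from_quat([q[1],q[2],q[3],q[0]]).as_matrix()
    return np.array(s['tcp_pos']),R
E
python3 - <<'E'
from h import *
for n in['scene','side','wrist']:
    p=shot(n,n+'0')
    print(n,'cam',-np.array(p['R']).T@np.array(p['t']))
    if n=='wrist':continue
    for k in['board1','tray','roll1','stop','dispenser','core','bladebox','bigroll','carton']:
        for d in models.boxes_of(p,k): print(k,np.round(d['xyz'],3),round(d['conf'],2),proj(p,d['xyz']).round())
P,R=pose();print(P,R.round(3),bot.sense()['time'])
E
```

```text
pics
scene cam [ 1.41535364 -0.10997312  1.01047841]
board1 [ 0.614 -0.132  0.011] 0.92 [247. 232.]
board1 [ 0.48  -0.262  0.013] 0.66 [197. 194.]
tray [0.573 0.434 0.01 ] 0.91 [467. 210.]
tray [0.68  0.156 0.008] 0.79 [367. 249.]
tray [ 0.405 -0.039  0.013] 0.75 [279. 171.]
tray [ 0.561 -0.356  0.013] 0.32 [158. 219.]
roll1 [ 0.449 -0.395  0.012] 0.72 [147. 188.]
roll1 [ 0.565 -0.355  0.011] 0.5 [159. 221.]
stop [0.51  0.215 0.008] 0.7 [377. 196.]
dispenser [0.749 0.294 0.046] 0.96 [434. 260.]
core [ 0.37  -0.447  0.027] 0.9 [130. 164.]
bladebox [ 0.773 -0.233  0.022] 0.63 [204. 286.]
bigroll [ 0.813 -0.042  0.038] 0.62 [290. 293.]
carton [ 0.56  -0.512  0.06 ] 0.56 [ 91. 210.]
side cam [0.3244259 1.2140962 0.8800878]
board1 [ 0.467 -0.248  0.009] 0.91 [335. 195.]
board1 [ 0.61  -0.116  0.01 ] 0.81 [284. 211.]
board1 [0.513 0.23  0.009] 0.63 [292. 288.]
tray [0.578 0.418 0.008] 0.96 [247. 339.]
tray [0.687 0.161 0.012] 0.63 [233. 262.]
tray [ 0.399 -0.036  0.01 ] 0.6 [350. 234.]
roll1 [ 0.558 -0.34   0.01 ] 0.62 [313. 178.]
roll1 [ 0.445 -0.384  0.011] 0.41 [347. 175.]
stop [0.511 0.231 0.009] 0.56 [293. 289.]
dispenser [0.745 0.314 0.028] 0.66 [192. 291.]
core [ 0.358 -0.423  0.031] 0.67 [374. 167.]
bladebox [ 0.766 -0.219  0.021] 0.63 [244. 186.]
bigroll [ 0.799 -0.023  0.031] 0.58 [215. 214.]
bigroll [ 0.765 -0.222  0.021] 0.17 [244. 185.]
carton [ 0.468 -0.249  0.008] 0.72 [335. 195.]
carton [ 0.536 -0.494  0.044] 0.62 [326. 150.]
wrist cam [ 0.25559772 -0.54802365  0.37426126]
[ 0.1840374  -0.57105906  0.23128394] [[ 0.952  0.307 -0.   ]
 [ 0.307 -0.952  0.   ]
 [-0.    -0.    -1.   ]] 1.05
```

View pics/scene0.png

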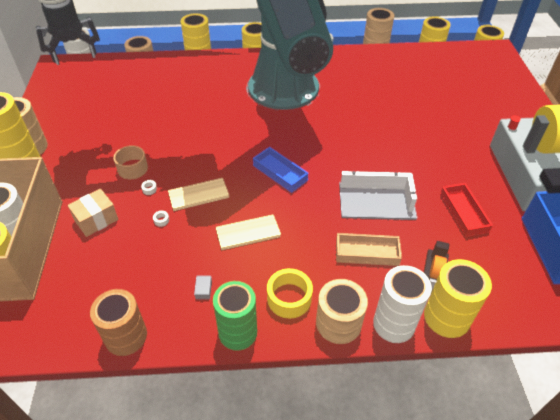

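View pics/side0.png

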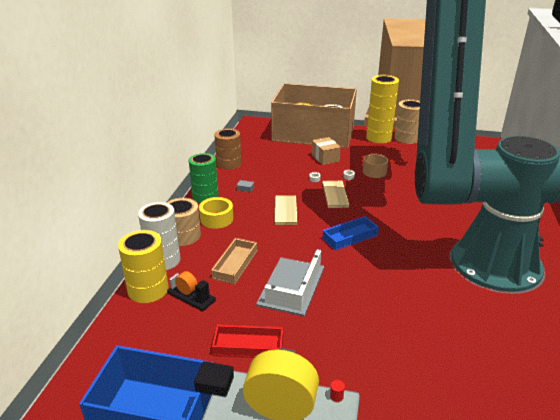

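The scene shows two boards at (198,194) and (248,232), two rolls at (149,187) and (161,219), and the stop at (377,196) with its long fence on the robot side and its short fence at +y. Tray candidates are brown (368,250), blue (280,170) and red (466,210), and I choose brown. Roll look-alikes are the core (130,162) and bigroll (290,293), both bystanders. Next is one close crop and the mask fits.

```bash
cat >> h.py <<'E'
def rect(p,mask,z):
    c=max(cv2.findContours(mask.astype(np.uint8),0,1)[0],key=cv2.contourArea).reshape(-1,2)
    w=np.array([ray(p,u,v,z)[:2] for u,v in c],np.float32)*1000
    (x,y),(a,b),t=cv2.minAreaRect(w)
    if a>b: a,b,t=b,a,t-90   # long axis direction = t+90
    L=(t+90+90)%180-90
    return round(x,1),round(y,1),round(a,1),round(b,1),round(L,1) # centre mm, short, long, long axis deg
E
python3 - <<'E'
from h import *
for n in['scene','side']:
    p=shot(n)
    print(n,'R',np.array(p['R']).round(2).tolist())
    for k,z in[('board1',.012),('tray',.03),('roll1',.018),('stop',.008)]:
        for d in models.regions_of(p,k):
            if d['mask'].sum()>20: print(k,round(d['conf'],2),rect(p,d['mask'],z))
    if n=='scene':
        im=p['pixels']
        a=cv2.resize(im[150:275,325:500],(788,563),interpolation=cv2.INTER_CUBIC); cv2.imwrite('pics/cr1.png',a)
        b=cv2.resize(im[140:250,70:270],(800,440),interpolation=cv2.INTER_CUBIC); cv2.imwrite('pics/cr2.png',b)
p=imaging.read_camera('wrist');print(np.array(p['R']).round(3).tolist(),p['fx'])
E
```

```text
scene R [[0.06, 1.0, -0.0], [0.75, -0.04, -0.66], [-0.66, 0.04, -0.75]]
board1 0.89 (614.4, -130.7, 74.6, 150.3, -78.9)
board1 0.37 (684.5, 157.5, 91.0, 154.3, 82.6)
board1 0.3 (505.5, 213.5, 173.3, 203.2, 84.0)
tray 0.88 (585.0, 420.4, 83.1, 168.4, 8.3)
tray 0.85 (413.0, -38.1, 91.1, 169.7, 42.8)
tray 0.57 (697.3, 151.4, 90.0, 153.1, 82.0)
roll1 0.65 (451.6, -391.0, 39.4, 51.1, 6.4)
roll1 0.46 (563.8, -348.1, 34.9, 42.3, 5.5)
stop 0.72 (501.9, 216.1, 171.5, 201.7, 84.7)
side R [[-0.98, -0.21, 0.0], [-0.12, 0.53, -0.84], [0.17, -0.82, -0.54]]
board1 0.69 (468.0, -249.0, 72.0, 166.0, -74.2)
board1 0.65 (606.9, -121.3, 66.2, 160.2, -77.7)
tray 0.95 (393.8, -16.0, 100.5, 175.7, 42.4)
tray 0.66 (570.1, 443.4, 94.6, 152.0, 10.3)
tray 0.65 (678.9, 174.2, 81.1, 183.0, 82.8)
roll1 0.58 (549.0, -337.4, 34.0, 63.5, -80.2)
roll1 0.54 (437.5, -372.6, 34.1, 58.9, -83.3)
roll1 0.17 (356.2, -464.0, 83.5, 178.1, -89.4)
stop 0.81 (516.0, 186.8, 123.5, 257.2, 84.3)
[[0.307, -0.952, 0.0], [-0.909, -0.293, 0.297], [-0.283, -0.091, -0.955]] 341.2263082397615
```

View pics/cr1.png

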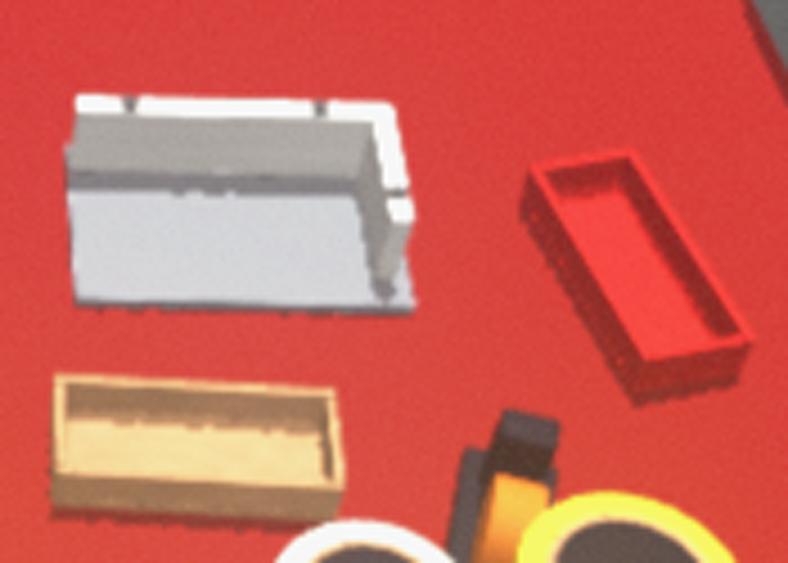

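View pics/cr2.png

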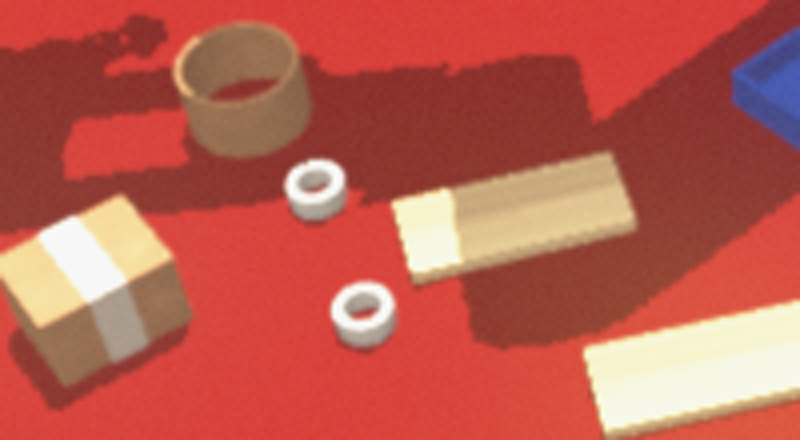

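The crops show the stop's inner top fence corner at about (374,122) in crop pixels and the brown tray with its mouth up. Two rolls and two boards lie free, and the core is empty.

```bash
python3 - <<'E'
from h import *
p=shot('scene')
for n,u,v,z in[('in corner',374,122,.058),('long end in',77,114,.058),('short end in',389,212,.058),('out corner',394,103,.058),('long out end',76,95,.058),('plate FL',76,302,.008),('plate FR',414,302,.008),
 ('tray FLtop',53,476,.03),('tray FR',340,489,.03),('tray BL',56,374,.03),('tray BR',335,387,.03)]:
    print(n,(ray(p,325+u/4.503,150+v/4.504,z)*1000).round(1))
for n,u,v in[('b BL',392,200),('BR',612,152),('FR',636,218),('FL',413,276)]:
    print(n,(ray(p,70+u/4,140+v/4,.012)*1000).round(1))
E
```

```text
in corner [492.2 290.8  58. ]
long end in [475.7 120.5  58. ]
short end in [562.4 283.   58. ]
out corner [477.5 306.   58. ]
long out end [460.1 122.2  58. ]
plate FL [575.7 110.4   8. ]
plate FR [586.9 301.6   8. ]
tray FLtop [711.5  76.4  30. ]
tray FR [728.4 223.8  30. ]
tray BL [644.2  87.4  30. ]
tray BR [661.8 235.8  30. ]
b BL [ 458.2 -339.8   12. ]
BR [ 421.7 -193.7   12. ]
FR [ 484.  -177.3   12. ]
FL [ 526.8 -320.9   12. ]
```

```bash
cat >> h.py <<'E'
def go(x,y,z,yaw=None):
    """mm, deg -> spin units total(0.1rad) and shift units (30mm) in tool axes after the spin"""
    P,R=pose(); y0=np.degrees(np.arctan2(R[1,0],R[0,0]))
    if yaw is None: yaw=y0
    a=np.radians(yaw); ex=np.array([np.cos(a),np.sin(a),0]); ey=np.array([np.sin(a),-np.cos(a),0])
    d=np.array([x,y,z])-P*1000
    print('spin',round(-np.radians((yaw-y0+180)%360-180)/.1,2),'shift',np.round([d@ex/30,d@ey/30,-d[2]/30],2),'| at',(P*1000).round(1),round(y0,1))
def fs():
    s=bot.sense();print('t',round(s['time'],2),'F',np.round(s['ft_force'],1),'gap',round(s['finger_gap'],3),'grip',round(s['grip_force'],1),'tcp',np.round(np.array(s['tcp_pos'])*1000,1))
E
python3 -m creep '{"delta_pos":[[0,0,0],[0,0,0],[0,0,0],[0,0,0],[0,0,0],[0,0,0],[0,0,0],[0,0,0]],"spin":[-0.97,-0.97,-0.97,-0.97,-0.97,-0.97,-0.97,-0.97],"gripper":[0,0,0,0,0,0,0,0]}' 40
python3 -m creep '{"delta_pos":[[0,0.5,0],[0,0.8,0],[0,0.8,0],[0,0.8,0],[0,0.8,0],[0,0.8,0],[0,0.8,0],[0,0.8,0]],"spin":[-0.97,-0.97,-0.97,-0.97,0,0,0,0],"gripper":[0,0,0,0,0,0,0,0]}'
python3 -c "
from h import *
go(480,-300,250,84.5);go(500,200,250,84.5)"
```

```text
time: 2.32
tcp_pos: [0.1841, -0.571, 0.2313]
ee_rot: [-0.0, 0.854, 0.52, 0.0]
ft_force: [0.5, 0.6, 0.3]
finger_gap: 1.002
grip_force: 0.0
time: 2.98
tcp_pos: [0.3628, -0.6076, 0.2311]
ee_rot: [-0.0, 0.74, 0.673, 0.0]
ft_force: [0.1, -0.2, 0.0]
finger_gap: 1.004
grip_force: 0.0
spin 0.01 shift [10.58  2.9  -0.63] | at [ 362.8 -607.6  231.1] 84.6
spin 0.01 shift [27.23  1.97 -0.63] | at [ 362.8 -607.6  231.1] 84.6
```

```bash

python3 -m creep '{"delta_pos":[[0.9,0.4,-0.1],[0.9,0.4,-0.1],[0.9,0.4,-0.1],[0.9,0.4,-0.1],[0.9,0.4,-0.1],[0.9,0.4,-0.1],[0.9,0.4,0],[0.9,0,0]],"spin":[0,0,0,0,0,0,0,0],"gripper":[0,0,0,0,0,0,0,0]}' | head -2
python3 -m creep '{"delta_pos":[[0.9,0,0],[0.9,0,0],[0.9,0,0],[0.5,0,0],[0,0,0],[0,0,0],[0,0,0],[0,0,0]],"spin":[0,0,0,0,0,0,0,0],"gripper":[0,0,0,0,0,0,0,0]}' | head -2
python3 - <<'E'
from h import *
p=shot('wrist','w1')
for k,z in[('board1',.012),('roll1',.018)]:
    for d in models.regions_of(p,k):
        if d['mask'].sum()>20: print(k,round(d['conf'],2),rect(p,d['mask'],z))
go(500,200,250,84.5)
E
```

```text
time: 3.65
tcp_pos: [0.468, -0.3996, 0.2496]
time: 4.32
tcp_pos: [0.4751, -0.3064, 0.2493]
board1 0.97 (614.3, -170.7, 68.7, 71.0, -77.6)
board1 0.67 (469.2, -260.6, 68.6, 150.9, -74.4)
board1 0.21 (440.3, -392.8, 37.6, 43.3, 84.2)
roll1 0.81 (551.6, -350.4, 36.2, 40.3, -49.4)
roll1 0.64 (441.6, -390.3, 38.1, 39.6, -52.8)
spin -0.0 shift [16.87 -0.78 -0.03] | at [ 474.8 -306.   249.1] 84.5
```

View pics/w1.png

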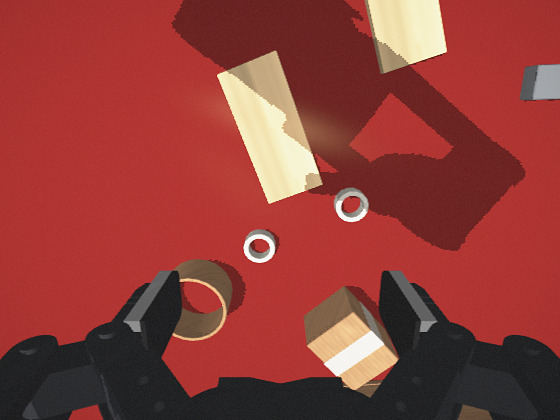

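The wrist view shows board A at (270,125), board B at (405,35), and rolls at (260,245) and (350,205). The core and carton are near the fingers, and there is no third roll. Now the stop.

```bash

for i in 1; do python3 -m creep '{"delta_pos":[[0.9,0,0],[0.9,0,0],[0.9,0,0],[0.9,0,0],[0.9,0,0],[0.9,0,0],[0.9,0,0],[0.9,0,0]],"spin":[0,0,0,0,0,0,0,0],"gripper":[0,0,0,0,0,0,0,0]}' | head -2
python3 -m creep '{"delta_pos":[[0.9,0,0],[0.9,0,0],[0.9,0,0],[0.9,0,0],[0.9,0,0],[0.5,0,0],[0,0,0],[0,0,0]],"spin":[0,0,0,0,0,0,0,0],"gripper":[0,0,0,0,0,0,0,0]}' | head -2; done
python3 - <<'E'
from h import *
p=shot('wrist','w2')
for k,z in[('board1',.012),('tray',.03),('stop',.008)]:
    for d in models.regions_of(p,k):
        if d['mask'].sum()>20: print(k,round(d['conf'],2),rect(p,d['mask'],z))
np.savez('w2.npz',**{k:np.array(v) for k,v in p.items()})
go(500,200,250,84.5)
E
```

```text
time: 5.13
tcp_pos: [0.4955, -0.0892, 0.2494]
time: 5.8
tcp_pos: [0.5098, 0.0594, 0.2492]
board1 0.59 (606.1, -129.5, 67.5, 157.7, -77.5)
board1 0.57 (458.3, -209.6, 63.0, 67.5, 15.5)
tray 0.73 (677.8, 147.0, 78.2, 132.3, 82.2)
tray 0.73 (402.7, -31.8, 67.5, 154.9, 41.8)
stop 0.71 (515.6, 172.6, 119.2, 122.1, -5.3)
spin -0.0 shift [ 4.67 -0.77 -0.02] | at [509.7  58.2 249.3] 84.5
```

View pics/w2.png

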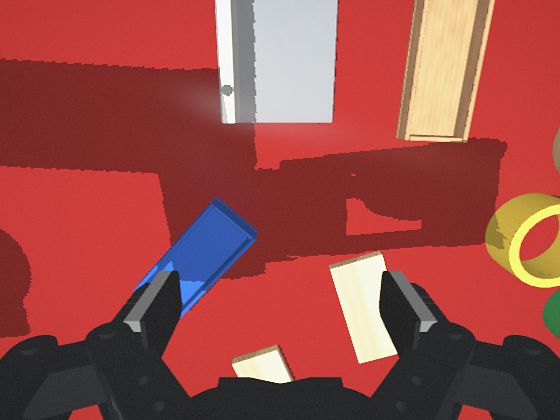

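The wrist view shows the stop's near end at the top (220-335, 0-123) and the tray at (445,70). I'll move another 120 mm to see the corner.

```bash

python3 -m creep '{"delta_pos":[[0.6,0,0],[0.6,0,0],[0.6,0,0],[0.6,0,0],[0.6,0,0],[0.6,0,0],[0,0,0],[0,0,0]],"spin":[0,0,0,0,0,0,0,0],"gripper":[0,0,0,0,0,0,0,0]}' | head -2
python3 - <<'E'
from h import *
p=shot('wrist','w3')
for k,z in[('tray',.03),('stop',.008)]:
    for d in models.regions_of(p,k):
        if d['mask'].sum()>20: print(k,round(d['conf'],2),rect(p,d['mask'],z))
np.savez('w3.npz',**{k:np.array(v) for k,v in p.items()})
go(500,200,250,84.5)
E
```

```text
time: 6.67
tcp_pos: [0.52, 0.1665, 0.2492]
tray 0.84 (401.8, -28.1, 73.8, 163.1, 42.0)
stop 0.84 (518.8, 202.8, 122.7, 207.4, 84.6)
spin -0.0 shift [ 1.07 -0.77 -0.02] | at [519.8 165.7 249.3] 84.5
```

View pics/w3.png

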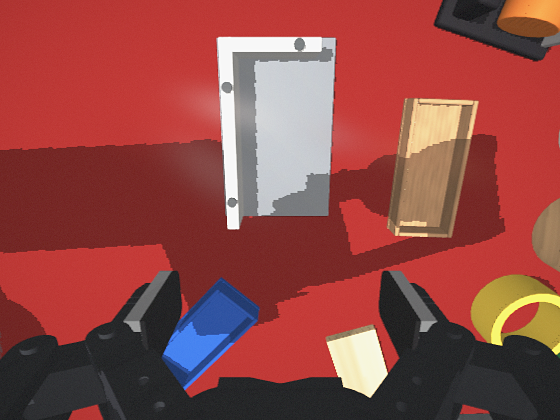

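The view shows the full stop: inner top corner near (233,52), long fence end near (240,229), plate corner near (329,215). The tray is at (435,165).

```bash
python3 - <<'E'
from h import *
p=dict(np.load('w3.npz'));g=p['pixels'].astype(int).mean(2)
def edge(a):  # strongest drop, subpixel
    d=-np.diff(a); i=d.argmax(); s=d[max(i-1,0):i+2].sum(); return (np.arange(max(i-1,0),i+2)*d[max(i-1,0):i+2]).sum()/s+.5
L=[];
for v in range(65,225,4):
    if 78<v<97 or 195<v<212: continue
    L.append(ray(p,225+edge(g[v,225:248]),v,.058)[:2]*1000)
S=[ray(p,u,44+edge(g[44:62,u]),.058)[:2]*1000 for u in range(242,318,4) if not 290<u<310]
L=np.array(L);S=np.array(S)
def fit(A):
    vx,vy,x,y=cv2.fitLine(A.astype(np.float32),cv2.DIST_HUBER,0,.01,.01).ravel();n=np.array([-vy,vx]);r=(A-[x,y])@n
    print('dir deg',np.degrees(np.arctan2(vy,vx)).round(2),'rms',r.std().round(2),len(A));return np.array([x,y]),np.array([vx,vy])
a,da=fit(L);b,db=fit(S)
s=np.linalg.solve(np.c_[da,-db],b-a);c=a+s[0]*da;print('corner',c.round(1))
for n,u,v,z in[('plate BR',329,215.5,.008),('plate TR',336,39,.008),('long end in',240,229.5,.058),('short end in',321.5,52,.058)]: print(n,(ray(p,u,v,z)*1000).round(1))
im=p['pixels'].astype(int);m=(im[...,1]>100); m[:, :380]=0;m[:,485:]=0;m[:90]=0;m[245:]=0
print('tray',rect(p,m,.03))
for n,u,v in[('tTL',405,98),('tTR',478,101),('tBR',453,237),('tBL',388,233)]: print(n,(ray(p,u,v,.03)*1000).round(1))
E
```

```text
dir deg 84.6 rms 0.08 32
dir deg -5.39 rms 0.01 15
corner [487.8 289.8]
plate BR [572.6 109.3   8. ]
plate TR [589.5 298.4   8. ]
long end in [473.2 120.   58. ]
short end in [567.9 281.7  58. ]
tray (679.7, 156.4, 75.9, 149.5, 82.5)
tTL [652.8 234.6  30. ]
tTR [726.5 224.7  30. ]
tBR [709.7  77.6  30. ]
tBL [635.7  89.6  30. ]
```

```bash
cat >> h.py <<'E'
C=np.array([487.8,289.8]); YAW=84.6
def S(x,y):
    a=np.radians(YAW-90); return C+x*np.array([np.cos(a),np.sin(a)])+y*np.array([-np.sin(a),np.cos(a)])
def toS(w):
    a=np.radians(YAW-90); d=np.array(w)-C; return np.array([d@[np.cos(a),np.sin(a)],d@[-np.sin(a),np.cos(a)]]).round(1)
E
python3 -c "
from h import *
go(610,-150,200,102.4)"
```

```text
spin -3.13 shift [-10.92   0.68   1.64] | at [519.8 165.7 249.3] 84.5
```

```bash

python3 -m creep '{"delta_pos":[[0,0,0],[0,0,0],[0,0,0],[0,0,0],[-0.6,0,0.2],[-0.7,0,0.2],[-0.7,0,0.2],[-0.7,0,0.2]],"spin":[-0.8,-0.8,-0.8,-0.73,0,0,0,0],"gripper":[0,0,0,0,0,0,0,0]}' | head -2
python3 -m creep '{"delta_pos":[[-0.7,0.1,0.2],[-0.7,0.1,0.2],[-0.7,0.1,0.2],[-0.7,0.1,0.2],[-0.7,0.1,0],[-0.7,0.1,0],[-0.7,0,0],[-0.7,0,0]],"spin":[0,0,0,0,0,0,0,0],"gripper":[0,0,0,0,0,0,0,0]}' | head -2
python3 -m creep '{"delta_pos":[[-0.7,0,0],[-0.7,0,0],[-0.7,0,0],[-0.5,0,0],[0,0,0],[0,0,0],[0,0,0],[0,0,0]],"spin":[0,0,0,0,0,0,0,0],"gripper":[0,0,0,0,0,0,0,0]}' | head -2
python3 - <<'E'
from h import *
p=shot('wrist')
for d in models.regions_of(p,'board1'):
    if d['mask'].sum()>20: print(round(d['conf'],2),rect(p,d['mask'],.012))
go(610,-130,100,102.4)
E
```

```text
time: 7.48
tcp_pos: [0.5373, 0.086, 0.2252]
time: 8.15
tcp_pos: [0.5911, -0.0745, 0.2013]
time: 8.82
tcp_pos: [0.6077, -0.1475, 0.2013]
0.97 (607.2, -131.9, 67.7, 151.0, -77.5)
0.95 (470.9, -255.6, 72.1, 147.5, -74.7)
spin 0.03 shift [0.55 0.19 3.38] | at [ 607.9 -147.5  201.4] 102.5
```

```bash
python3 -c "
from h import *
go(607.2,-131.9,-4,102.5)"
python3 -m creep '{"delta_pos":[[0.27,0.07,0.8],[0.26,0,0.8],[0,0,0.8],[0,0,0.8],[0,0,0.8],[0,0,0.8],[0,0,0.8],[0,0,0.8]],"spin":[0,0,0,0,0,0,0,0],"gripper":[0,0,0,0,0,0,0,0]}' | head -2
python3 -c "
from h import *
go(607.2,-131.9,-4,102.5);fs()"
```

```text
spin 0.01 shift [0.51 0.09 6.85] | at [ 607.9 -147.5  201.4] 102.5
time: 9.58
tcp_pos: [0.6069, -0.1316, 0.0085]
spin 0.01 shift [-0.01  0.01  0.42] | at [ 606.9 -131.6    8.5] 102.6
t 9.58 F [-1.   0.4 -0. ] gap 1.002 grip 0.0 tcp [ 606.9 -131.6    8.5]
```

```bash

python3 -m creep '{"delta_pos":[[0,0,0.2],[0,0,0.2],[0,0,0],[0,0,0],[0,0,0],[0,0,0],[0,0,0],[0,0,0]],"spin":[0,0,0,0,0,0,0,0],"gripper":[0,0,0.3,0.3,0.3,0.4,0.4,0.4]}' 30
python3 -m creep '{"delta_pos":[[0,0,0],[0,0,0],[0,0,-0.2],[0,0,-0.5],[0,0,-0.8],[0,0,-0.8],[0,0,-0.8],[0,0,-0.8]],"spin":[0,0,0,0,0,0,0,0],"gripper":[0.4,0.4,0.4,0.4,0.4,0.4,0.4,0.4]}'

```

```text
time: 10.25
tcp_pos: [0.6076, -0.1327, -0.0015]
ee_rot: [0.001, 0.626, 0.78, 0.0]
ft_force: [-1.0, -0.1, 5.7]
finger_gap: 0.761
grip_force: 34.5
time: 10.92
tcp_pos: [0.6063, -0.1324, 0.1155]
ee_rot: [-0.0, 0.626, 0.78, -0.0]
ft_force: [-0.0, -0.6, -1.9]
finger_gap: 0.756
grip_force: 33.8
```

```bash
python3 -c "
from h import *
print(S(55,-79));go(*S(55,-79),115,84.6)"
```

```text
[535.1213513  205.97464756]
spin 3.12 shift [11.   -3.42  0.02] | at [ 606.3 -132.4  115.5] 102.5
```

```bash

python3 -m creep '{"delta_pos":[[0,0,0],[0,0,0],[0,0,0],[0,0,0],[0.7,-0.3,0],[0.7,-0.3,0],[0.7,-0.3,0],[0.7,-0.3,0]],"spin":[0.78,0.78,0.78,0.78,0,0,0,0],"gripper":[0.4,0.4,0.4,0.4,0.4,0.4,0.4,0.4]}' | head -2
python3 -m creep '{"delta_pos":[[0.7,-0.3,0],[0.7,-0.3,0],[0.7,-0.3,0],[0.7,-0.3,0],[0.7,-0.3,0],[0.7,-0.3,0],[0.7,-0.3,0],[0.7,-0.2,0]],"spin":[0,0,0,0,0,0,0,0],"gripper":[0.4,0.4,0.4,0.4,0.4,0.4,0.4,0.4]}' | head -2
python3 -m creep '{"delta_pos":[[0.7,0,0],[0.7,0,0],[0.7,0,0],[0.3,0,0],[0,0,0],[0,0,0],[0,0,0],[0,0,0]],"spin":[0,0,0,0,0,0,0,0],"gripper":[0.4,0.4,0.4,0.4,0.4,0.4,0.4,0.4]}' 
python3 -c "
from h import *
go(*S(55,-79),5,84.6);fs()"
```

```text
time: 11.58
tcp_pos: [0.5781, -0.0447, 0.1144]
time: 12.25
tcp_pos: [0.5245, 0.1292, 0.1145]
time: 12.92
tcp_pos: [0.5324, 0.1988, 0.1143]
ee_rot: [-0.0, 0.74, 0.673, -0.0]
ft_force: [0.1, -0.2, -0.5]
finger_gap: 0.76
grip_force: 33.8
spin -0.01 shift [0.25 0.07 3.64] | at [532.4 198.8 114.3] 84.6
t 12.92 F [ 0.1 -0.2 -0.5] gap 0.76 grip 33.8 tcp [532.4 198.8 114.3]
```

```bash

python3 -m creep '{"delta_pos":[[0,0.07,0.5],[0,0,0.7],[0,0,0.7],[0,0,0.7],[0,0,0.4],[0,0,0.2],[0,0,0.2],[0,0,0.1]],"spin":[0,0,0,0,0,0,0,0],"gripper":[0.4,0.4,0.4,0.4,0.4,0.4,0.4,0.4]}' 
python3 -m creep '{"delta_pos":[[0,0,0.1],[0,0,0],[0.1,0,0],[0.1,0,0],[0.1,0,0],[0.1,0,0],[0,0,0],[0,0,0]],"spin":[0,0,0,0,0,0,0,0],"gripper":[0.4,0.4,0.4,0.4,0.4,0.4,0.4,0.4]}' 

```

```text
time: 13.58
tcp_pos: [0.5349, 0.1992, 0.0091]
ee_rot: [-0.0, 0.74, 0.673, -0.0]
ft_force: [-0.7, -0.9, 6.3]
finger_gap: 0.762
grip_force: 36.5
time: 14.25
tcp_pos: [0.5379, 0.2094, 0.0081]
ee_rot: [0.002, 0.739, 0.674, 0.0]
ft_force: [2.2, -12.8, 8.1]
finger_gap: 0.762
grip_force: 37.7
```

```bash

python3 -m creep '{"delta_pos":[[0,0,0],[0,0,0],[0,0,0],[0,0,0],[0,0,-0.2],[0,0,-0.8],[0,0,-0.8],[0,0,-0.8]],"spin":[0,0,0,0,0,0,0,0],"gripper":[0.1,0.1,0.1,0.1,0.1,0.1,0.1,0.1]}' |head -2
python3 -m creep '{"delta_pos":[[-0.4,0,-0.8],[-0.7,0,-0.7],[-0.7,0,0],[0,0,0],[0,0,0],[0,0,0],[0,0,0],[0,0,0]],"spin":[0,0,0,0,0,0,0,0],"gripper":[1,1,1,1,1,1,1,1]}' |head -2
cat >> h.py <<'E'
def look(k,z,cam='wrist'):
    p=shot(cam)
    for d in models.regions_of(p,k):
        if d['mask'].sum()>200:
            r=rect(p,d['mask'],z);print(k,round(d['conf'],2),r,'S',toS(r[:2]))
E
python3 -c "
from h import *
look('board1',.020);go(*S(110,-70),13,84.6);fs()"
```

```text
time: 14.92
tcp_pos: [0.5347, 0.2119, 0.0851]
time: 15.58
tcp_pos: [0.5304, 0.1587, 0.1288]
board1 0.88 (537.4, 209.3, 67.2, 150.3, 84.9) S [ 57.  -75.5]
spin 0.01 shift [1.89 1.84 3.86] | at [530.5 158.6 128.8] 84.7
t 15.68 F [-0.2 -0.  -0.5] gap -0.001 grip 0.0 tcp [530.5 158.6 128.8]
```

```bash

python3 -m creep '{"delta_pos":[[0.5,0.6,0],[0.6,0.7,0],[0.6,0.6,0.3],[0,0,0.7],[0,0,0.8],[0,0,0.8],[0,0,0.8],[0,0,0.4]],"spin":[0,0,0,0,0,0,0,0],"gripper":[1,1,1,1,1,1,1,1]}' |head -2
python3 -m creep '{"delta_pos":[[0,0,0.05],[0,-0.15,0],[0,-0.15,0],[0,-0.15,0],[0,-0.15,0],[0,-0.15,0],[0,-0.1,0],[0,0,0]],"spin":[0,0,0,0,0,0,0,0],"gripper":[1,1,1,1,1,1,1,1]}'
python3 -c "
from h import *
fs();print(toS(pose()[0][:2]*1000))"
```

```text
time: 16.35
tcp_pos: [0.5903, 0.2034, 0.0122]
time: 17.02
tcp_pos: [0.5665, 0.2059, 0.0145]
ee_rot: [0.0, 0.739, 0.673, 0.0]
ft_force: [-0.8, 0.4, 0.7]
finger_gap: 0.0
grip_force: 0.0
t 17.02 F [-0.8  0.4  0.7] gap 0.0 grip 0.0 tcp [566.5 205.9  14.5]
[ 86.2 -76.1]
```

```bash

python3 -m creep '{"delta_pos":[[0,-0.1,0.05],[0,-0.1,0],[0,-0.05,0],[0,-0.05,0],[0,0,0],[0,0,0],[0,0,0],[0,0,0]],"spin":[0,0,0,0,0,0,0,0],"gripper":[1,1,1,1,1,1,1,1]}' | grep -E "tcp|ft_f"
python3 -c "
from h import *
fs();print(toS(pose()[0][:2]*1000))"
```

```text
tcp_pos: [0.5607, 0.2069, 0.0136]
ft_force: [3.2, -1.5, 6.8]
t 17.68 F [ 3.2 -1.5  6.8] gap 0.001 grip 4.2 tcp [560.7 206.9  13.6]
[ 80.4 -75.7]
```

```bash

python3 -m creep '{"delta_pos":[[0,-0.07,0],[0,-0.07,0],[0,0,0],[0,0,0],[0,0.1,0],[0,0.3,0],[0,0.3,-0.8],[0,0.3,-0.8]],"spin":[0,0,0,0,0,0,0,0],"gripper":[1,1,1,1,1,1,1,1]}' | grep -E "tcp|ft_f"
python3 -m creep '{"delta_pos":[[-0.4,0,-0.8],[-0.8,0,-0.8],[-0.8,0,-0.2],[-0.6,0,0],[-0.5,0,0],[0,0,0],[0,0,0],[0,0,0]],"spin":[0,0,0,0,0,0,0,0],"gripper":[1,1,0.1,0,0,0,0,0]}' | grep -E "tcp|ft_f"
python3 -c "
from h import *
look('board1',.020)"
```

```text
tcp_pos: [0.5816, 0.2038, 0.0594]
ft_force: [2.0, -0.7, -0.2]
tcp_pos: [0.5746, 0.1121, 0.114]
ft_force: [0.0, 0.3, 0.1]
board1 0.98 (514.4, 195.3, 67.2, 117.2, 84.6) S [ 35.4 -91.6]
```

```bash
python3 -c "
from h import *
p=shot('wrist');im=p['pixels']
u=[proj(p,[*(S(x,y)/1000),.02]) for x,y in[(0,0),(66,0),(66,-150),(0,-150)]];print(np.round(u))
u=np.array(u);a=np.maximum(u.min(0)-12,0).astype(int);b=(u.max(0)+12).astype(int)
c=im[a[1]:b[1],a[0]:b[0]];f=min(780/c.shape[1],590/c.shape[0]);print(a,b,f)
cv2.imwrite('pics/c4.png',cv2.resize(c,None,fx=f,fy=f,interpolation=cv2.INTER_CUBIC))"
```

```text
[[104. -64.]
 [218. -64.]
 [229. 187.]
 [136. 187.]]
[92  0] [240 199] 2.9648241206030153
```

View pics/c4.png

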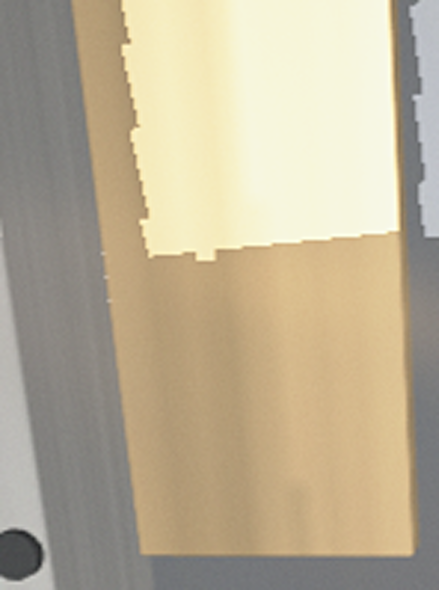

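The board's left edge runs along the fence face with no plate showing between, and its bottom end is at crop row 553. I'll check numerically against the fence base line.

```bash
python3 -c "
from h import *
p=shot('wrist')
f=2.9648
for n,u,v,z in[('fence base',155,585,.008),('fence top in',48,553,.058),('fence top in',2,250,.058),('board L',140,553,.02),('board L2',105,280,.02),('board R',410,553,.02)]: print(n,toS(ray(p,92+u/f,v/f,z)[:2]*1000))"
```

```text
fence base [   0.  -160.8]
fence top in [  -0.3 -140.4]
fence top in [ -0.2 -83. ]
board L [   2.3 -149.6]
board L2 [  2.1 -87.4]
board R [  67.2 -149.5]
```

```bash
python3 -c "
from h import *
go(470,-275,180,105.4)"
```

```text
spin -3.62 shift [-11.52  -6.8   -2.2 ] | at [574.8 112.4 114.1] 84.7
```

```bash

python3 -m creep '{"delta_pos":[[0,0,-0.4],[0,0,-0.4],[0,0,-0.4],[0,0,-0.4],[-0.6,-0.4,-0.3],[-0.7,-0.4,-0.3],[-0.7,-0.4,0],[-0.7,-0.4,0]],"spin":[-0.9,-0.9,-0.9,-0.9,0,0,0,0],"gripper":[0,0,0,0,0,0,0,0]}' | grep tcp
python3 -m creep '{"delta_pos":[[-0.7,-0.4,0],[-0.7,-0.4,0],[-0.7,-0.4,0],[-0.7,-0.4,0],[-0.7,-0.4,0],[-0.7,-0.4,0],[-0.7,-0.4,0],[-0.7,-0.4,0]],"spin":[0,0,0,0,0,0,0,0],"gripper":[0,0,0,0,0,0,0,0]}' | grep tcp
python3 -m creep '{"delta_pos":[[-0.7,-0.5,0],[-0.7,-0.5,0],[-0.7,-0.5,0],[-0.7,-0.4,0],[-0.4,0,0],[0,0,0],[0,0,0],[0,0,0]],"spin":[0,0,0,0,0,0,0,0],"gripper":[0,0,0,0,0,0,0,0]}' | grep tcp
python3 - <<'E'
from h import *
p=shot('wrist')
for d in models.regions_of(p,'board1'):
    if d['mask'].sum()>200: r=rect(p,d['mask'],.012);print(round(d['conf'],2),r);go(r[0],r[1],-4,r[4]+180)
E
```

```text
tcp_pos: [0.5502, 0.0207, 0.181]
tcp_pos: [0.5013, -0.1671, 0.1803]
tcp_pos: [0.472, -0.2728, 0.1801]
0.67 (469.6, -260.7, 67.3, 150.7, -74.4)
spin -0.05 shift [0.4  0.03 6.14] | at [ 471.9 -272.6  180.1] 105.3
```

```bash

python3 -m creep '{"delta_pos":[[0.2,0.03,0.5],[0.2,0,0.8],[0,0,0.8],[0,0,0.8],[0,0,0.8],[0,0,0.8],[0,0,0.7],[0,0,0.4]],"spin":[-0.05,0,0,0,0,0,0,0],"gripper":[0,0,0,0,0,0,0,0]}' |  grep -E "tcp|ft_f"
python3 -m creep '{"delta_pos":[[0,0,0.3],[0,0,0.2],[0,0,0],[0,0,0],[0,0,0],[0,0,0],[0,0,0],[0,0,0]],"spin":[0,0,0,0,0,0,0,0],"gripper":[0,0,0.3,0.3,0.3,0.4,0.4,0.4]}' 30
python3 -m creep '{"delta_pos":[[0,0,0],[0,0,0],[0,0,-0.2],[0,0,-0.5],[0,0,-0.8],[0,0,-0.8],[0,0,-0.8],[0,0,-0.8]],"spin":[0,0,0,0,0,0,0,0],"gripper":[0.4,0.4,0.4,0.4,0.4,0.4,0.4,0.4]}'
python3 -c "
from h import *
go(*S(57,-85),115,84.6)"

```

```text
tcp_pos: [0.4686, -0.2603, 0.0102]
ft_force: [0.3, -1.0, 0.5]
time: 22.65
tcp_pos: [0.4698, -0.2626, -0.0022]
ee_rot: [0.001, 0.605, 0.796, 0.0]
ft_force: [0.2, -0.2, 2.1]
finger_gap: 0.763
grip_force: 33.8
time: 23.32
tcp_pos: [0.4689, -0.262, 0.1155]
ee_rot: [-0.0, 0.605, 0.796, 0.0]
ft_force: [-0.1, -0.6, -1.9]
finger_gap: 0.759
grip_force: 33.7
spin 3.65 shift [15.54  0.8   0.02] | at [ 468.9 -262.   115.5] 105.5
```

```bash

python3 -m creep '{"delta_pos":[[0,0,0],[0,0,0],[0,0,0],[0,0,0],[0.6,0,0],[0.7,0,0],[0.7,0,0],[0.7,0,0]],"spin":[0.91,0.91,0.91,0.92,0,0,0,0],"gripper":[0.4,0.4,0.4,0.4,0.4,0.4,0.4,0.4]}' | grep tcp
python3 -m creep '{"delta_pos":[[0.7,0.1,0],[0.7,0.1,0],[0.7,0.1,0],[0.7,0.1,0],[0.7,0.1,0],[0.7,0.1,0],[0.7,0.1,0],[0.7,0.1,0]],"spin":[0,0,0,0,0,0,0,0],"gripper":[0.4,0.4,0.4,0.4,0.4,0.4,0.4,0.4]}' | grep tcp
python3 -m creep '{"delta_pos":[[0.7,0,0],[0.7,0,0],[0.7,0,0],[0.7,0,0],[0.7,0,0],[0.7,0,0],[0.7,0,0],[0.7,0,0]],"spin":[0,0,0,0,0,0,0,0],"gripper":[0.4,0.4,0.4,0.4,0.4,0.4,0.4,0.4]}' | grep tcp
python3 -m creep '{"delta_pos":[[0.5,0,0],[0.5,0,0],[0.4,0,0],[0,0,0],[0,0,0],[0,0,0],[0,0,0],[0,0,0]],"spin":[0,0,0,0,0,0,0,0],"gripper":[0.4,0.4,0.4,0.4,0.4,0.4,0.4,0.4]}' 
python3 -c "
from h import *
go(*S(57,-85),18,84.6)"
```

```text
tcp_pos: [0.4766, -0.1808, 0.1144]
tcp_pos: [0.5165, -0.0156, 0.1145]
tcp_pos: [0.532, 0.1516, 0.1145]
time: 25.98
tcp_pos: [0.5363, 0.1916, 0.1143]
ee_rot: [-0.0, 0.74, 0.673, -0.0]
ft_force: [-0.5, -0.1, -0.3]
finger_gap: 0.763
grip_force: 33.7
spin -0.01 shift [ 0.27 -0.02  3.21] | at [536.3 191.6 114.3] 84.6
```

```bash

python3 -m creep '{"delta_pos":[[0.1,0,0.5],[0.1,0,0.7],[0.1,0,0.7],[0,0,0.6],[0,0,0.3],[0,0,0.2],[0,0,0.1],[0,0,0]],"spin":[0,0,0,0,0,0,0,0],"gripper":[0.4,0.4,0.4,0.4,0.4,0.4,0.4,0.4]}'  | grep -E "tcp|ft_f"
python3 -m creep '{"delta_pos":[[0,0,0.05],[0.1,0,0],[0.1,0,0],[0.1,0,0],[0.1,0,0],[0,0,0],[0,0,0],[0,0,0]],"spin":[0,0,0,0,0,0,0,0],"gripper":[0.4,0.4,0.4,0.4,0.4,0.4,0.4,0.4]}'  | grep -E "tcp|ft_f"
python3 -c "
from h import *
print(toS(pose()[0][:2]*1000))"
```

```text
tcp_pos: [0.5374, 0.2012, 0.0213]
ft_force: [-0.8, -0.4, -0.6]
tcp_pos: [0.5386, 0.2086, 0.0202]
ft_force: [3.3, -23.3, 1.4]
[ 58.3 -76.1]
```

```bash

python3 -m creep '{"delta_pos":[[-0.03,0,0],[0,0,0],[0,0,0],[0,0,0],[0,0,-0.2],[0,0,-0.8],[0,0,-0.8],[0,0,-0.8]],"spin":[0,0,0,0,0,0,0,0],"gripper":[0.1,0.1,0.1,0.1,0.1,0.1,0.1,0.1]}' | grep -E "tcp|ft_f"
python3 -m creep '{"delta_pos":[[-0.4,0,-0.8],[-0.7,0,-0.6],[-0.7,0,0],[0,0,0],[0,0,0],[0,0,0],[0,0,0],[0,0,0]],"spin":[0,0,0,0,0,0,0,0],"gripper":[1,1,1,1,1,1,1,1]}' | grep tcp
python3 -c "
from h import *
look('board1',.032);go(*S(115,-75),12,84.6)"
```

```text
tcp_pos: [0.5378, 0.2128, 0.0988]
ft_force: [-0.4, 0.3, -0.7]
tcp_pos: [0.5329, 0.1595, 0.1394]
board1 0.96 (537.4, 209.1, 66.1, 149.9, 84.4) S [ 57.  -75.7]
board1 0.95 (495.3, 215.0, 20.9, 142.2, 84.5) S [ 14.5 -73.8]
spin 0.01 shift [1.69 1.92 4.25] | at [533.  159.3 139.4] 84.7
```

```bash

python3 -m creep '{"delta_pos":[[0.5,0.6,0],[0.6,0.7,0],[0.6,0.6,0.4],[0,0,0.7],[0,0,0.8],[0,0,0.8],[0,0,0.8],[0,0,0.7]],"spin":[0,0,0,0,0,0,0,0],"gripper":[1,1,1,1,1,1,1,1]}' |grep tcp
python3 -m creep '{"delta_pos":[[0,-0.15,0.05],[0,-0.15,0],[0,-0.15,0],[0,-0.15,0],[0,-0.15,0],[0,-0.15,0],[0,-0.1,0],[0,0,0]],"spin":[0,0,0,0,0,0,0,0],"gripper":[1,1,1,1,1,1,1,1]}'| grep -E "tcp|ft_f"
python3 -c "
from h import *
fs();print(toS(pose()[0][:2]*1000))"
```

```text
tcp_pos: [0.5941, 0.2045, 0.0119]
tcp_pos: [0.5645, 0.2071, 0.0131]
ft_force: [-0.4, 0.2, 0.6]
t 30.08 F [-0.4  0.2  0.6] gap -0.004 grip 0.0 tcp [564.5 207.1  13.1]
[ 84.2 -75.1]
```

```bash

python3 -m creep '{"delta_pos":[[0,-0.1,0],[0,-0.1,0],[0,-0.05,0],[0,-0.05,0],[0,0,0],[0,0,0],[0,0,0],[0,0,0]],"spin":[0,0,0,0,0,0,0,0],"gripper":[1,1,1,1,1,1,1,1]}' | grep -E "tcp|ft_f"
python3 -m creep '{"delta_pos":[[0,-0.05,0],[0,-0.05,0],[0,0,0],[0,0,0],[0,0,0],[0,0,0],[0,0,0],[0,0,0]],"spin":[0,0,0,0,0,0,0,0],"gripper":[1,1,1,1,1,1,1,1]}' | grep -E "tcp|ft_f"
python3 -m creep '{"delta_pos":[[0,-0.05,0],[0,-0.05,0],[0,0,0],[0,0,0],[0,0,0],[0,0,0],[0,0,0],[0,0,0]],"spin":[0,0,0,0,0,0,0,0],"gripper":[1,1,1,1,1,1,1,1]}' | grep -E "tcp|ft_f"

```

```text
tcp_pos: [0.5605, 0.2076, 0.0134]
ft_force: [9.2, -3.7, -0.3]
tcp_pos: [0.5606, 0.2077, 0.0141]
ft_force: [14.0, -4.8, 0.2]
tcp_pos: [0.5606, 0.2078, 0.0149]
ft_force: [18.3, -8.3, -0.6]
```

```bash

python3 -m creep '{"delta_pos":[[0,0.2,0],[0,0.4,-0.1],[0,0.4,-0.5],[0,0.2,-0.8],[0,0,-0.8],[0,0,-0.8],[0,0,-0.8],[0,0,-0.8]],"spin":[0,0,0,0,0,0,0,0],"gripper":[1,1,1,1,1,1,1,1]}' | grep -E "tcp|ft_f"
python3 -m creep '{"delta_pos":[[-0.7,0.3,-0.4],[-0.7,0.5,-0.5],[-0.6,0.5,-0.2],[0,0,0],[0,0,0],[0,0,0],[0,0,0],[0,0,0]],"spin":[0,0,0,0,0,0,0,0],"gripper":[0,0,0,0,0,0,0,0]}' | grep tcp
python3 -c "
from h import *
look('board1',.032)
p=shot('wrist')
for d in models.regions_of(p,'tray'):
    if d['mask'].sum()>200: print(round(d['conf'],2),rect(p,d['mask'],.03))
im=p['pixels']; cv2.imwrite('pics/c5.png',im)"
```

```text
tcp_pos: [0.5847, 0.2047, 0.1509]
ft_force: [0.8, -0.3, -0.1]
tcp_pos: [0.6178, 0.1423, 0.1825]
board1 0.69 (551.1, 209.3, 4.5, 140.9, 84.6) S [ 70.6 -74.2]
board1 0.68 (514.7, 211.3, 68.5, 149.3, 84.6) S [ 34.2 -75.6]
0.68 (426.4, 25.9, 12.1, 69.7, 41.9)
0.67 (682.8, 156.1, 69.2, 149.7, 82.5)
0.26 (809.9, -6.5, 40.4, 107.0, -34.1)
```

View pics/c5.png

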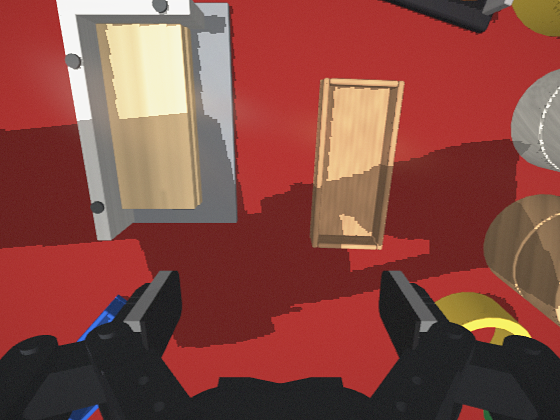

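Both boards lie flush in the corner at (150,120). The tray is at (358,165), free on all sides.

```bash
python3 -c "
from h import *
go(683.5,156,5,82.5)"
```

```text
spin 0.38 shift [0.74 2.08 5.94] | at [618.6 142.  183.1] 84.7
```

```bash

python3 -m creep '{"delta_pos":[[0,0,0],[0.2,0.5,0],[0.2,0.5,0],[0.2,0.5,0],[0.14,0.58,0.2],[0,0,0.8],[0,0,0.8],[0,0,0.8]],"spin":[0.38,0,0,0,0,0,0,0],"gripper":[0,0,0,0,0,0,0,0]}' | grep -E "tcp|ft_f"
python3 -c "
from h import *
look('tray',.03);go(683.5,156,5,82.5)"
```

```text
tcp_pos: [0.6843, 0.1557, 0.1047]
ft_force: [0.6, 0.8, -1.2]
tray 0.81 (684.3, 156.3, 66.1, 149.3, 82.3) S [ 208.2 -114.4]
spin -0.01 shift [0.04 0.11 3.19] | at [680.1 155.1 100.7] 82.5
```

```bash

python3 -m creep '{"delta_pos":[[0.06,0.14,0.3],[0,0,0.7],[0,0,0.7],[0,0,0.7],[0,0,0.5],[0,0,0.3],[0,0,0],[0,0,0]],"spin":[0,0,0,0,0,0,0,0],"gripper":[0,0,0,0,0,0,0.2,0.3]}' 30| grep -E "tcp|ft_f"
python3 -m creep '{"delta_pos":[[0,0,0],[0,0,0],[0,0,0],[0,0,0],[0,0,0],[0,0,-0.3],[0,0,-0.6],[0,0,-0.8]],"spin":[0,0,0,0,0,0,0,0],"gripper":[0.4,0.4,0.4,0.4,0.4,0.4,0.4,0.4]}'
python3 -c "
from h import *
go(*S(57,-84),130,84.6)"
```

```text
tcp_pos: [0.6887, 0.1568, 0.0103]
ft_force: [-0.5, 0.4, -0.6]
time: 35.72
tcp_pos: [0.6862, 0.1563, 0.0592]
ee_rot: [-0.001, 0.752, 0.659, -0.002]
ft_force: [-0.1, -0.6, -1.1]
finger_gap: 0.763
grip_force: 35.9
spin -0.38 shift [ 1.01 -5.1  -2.36] | at [686.2 156.3  59.2] 82.4
```

```bash

python3 -m creep '{"delta_pos":[[0,0,-0.6],[0,0,-0.6],[0,0,-0.6],[0,0,-0.6],[0.1,-0.4,0],[0.1,-0.6,0],[0.1,-0.6,0],[0.1,-0.6,0]],"spin":[0,0,-0.2,-0.18,0,0,0,0],"gripper":[0.4,0.4,0.4,0.4,0.4,0.4,0.4,0.4]}' | grep -E "tcp|ft_f"
python3 -m creep '{"delta_pos":[[0.1,-0.6,0],[0.1,-0.6,0],[0.1,-0.6,0],[0,-0.6,0],[0,-0.5,0],[0,0,0],[0,0,0],[0,0,0]],"spin":[0,0,0,0,0,0,0,0],"gripper":[0.4,0.4,0.4,0.4,0.4,0.4,0.4,0.4]}'
python3 -c "
from h import *
go(*S(57,-84),40,84.6)"
```

```text
tcp_pos: [0.6227, 0.1748, 0.133]
ft_force: [-0.4, 0.8, -1.4]
time: 37.05
tcp_pos: [0.5391, 0.1919, 0.133]
ee_rot: [0.001, 0.74, 0.673, 0.001]
ft_force: [-0.3, 0.1, -1.1]
finger_gap: 0.759
grip_force: 36.0
spin 0.0 shift [ 0.29 -0.11  3.1 ] | at [539.1 191.9 133. ] 84.6
```

```bash

python3 -m creep '{"delta_pos":[[0.1,-0.1,0.5],[0.1,0,0.7],[0.1,0,0.7],[0,0,0.6],[0,0,0.4],[0,0,0],[0,0,0],[0,0,0]],"spin":[0,0,0,0,0,0,0,0],"gripper":[0.4,0.4,0.4,0.4,0.4,0.4,0.4,0.4]}'  | grep -E "tcp|ft_f"
python3 -m creep '{"delta_pos":[[0,0,0.1],[0,0,0.1],[0,0,0.05],[0,0,0],[0,0,0],[0,0,0],[0,0,0],[0,0,0]],"spin":[0,0,0,0,0,0,0,0],"gripper":[0.4,0.4,0.4,0.4,0.4,0.4,0.4,0.4]}'  | grep -E "tcp|ft_f"
python3 -c "
from h import *
print(toS(pose()[0][:2]*1000))"
```

```text
tcp_pos: [0.5367, 0.2011, 0.0459]
ft_force: [-0.1, 0.1, -1.2]
tcp_pos: [0.537, 0.2013, 0.042]
ft_force: [-7.6, -3.2, 30.8]
[ 57.3 -83.5]
```

```bash

python3 -m creep '{"delta_pos":[[0,0,-0.1],[0.1,0,0],[0.1,0,0],[0.05,0,0],[0.05,0,0],[0,0,0],[0,0,0],[0,0,0]],"spin":[0,0,0,0,0,0,0,0],"gripper":[0.4,0.4,0.4,0.4,0.4,0.4,0.4,0.4]}'  | grep -E "tcp|ft_f"
python3 -c "
from h import *
print(toS(pose()[0][:2]*1000))"
```

```text
tcp_pos: [0.5374, 0.209, 0.0421]
ft_force: [-1.5, -8.4, 13.3]
[ 57.  -75.8]
```

```bash

python3 -m creep '{"delta_pos":[[0.05,0,0],[0.03,0,0],[0,0,0],[0,0,0],[0,0,0],[0,0,0],[0,0,0],[0,0,0]],"spin":[0,0,0,0,0,0,0,0],"gripper":[0.4,0.4,0.4,0.4,0.4,0.4,0.4,0.4]}'  | grep -E "tcp|ft_f"
python3 -m creep '{"delta_pos":[[0,0,0],[0,0,0],[0,0,0],[0,0,-0.1],[0,0,-0.4],[0,0,-0.8],[0,0,-0.8],[0,0,-0.8]],"spin":[0,0,0,0,0,0,0,0],"gripper":[0.1,0.1,0.1,0.1,0.1,0.1,0.1,0.1]}' | grep -E "tcp|ft_f"
python3 -m creep '{"delta_pos":[[-0.4,0,-0.5],[-0.7,0,-0.2],[-0.7,0,0],[0,0,0],[0,0,0],[0,0,0],[0,0,0],[0,0,0]],"spin":[0,0,0,0,0,0,0,0],"gripper":[1,1,1,1,1,1,1,1]}' | grep tcp
python3 -c "
from h import *
look('board1',.032);look('tray',.062);go(*S(115,-75),38,84.6)"
```

```text
tcp_pos: [0.5376, 0.2112, 0.042]
ft_force: [-1.1, -7.7, 12.9]
tcp_pos: [0.5362, 0.2125, 0.1284]
ft_force: [-0.3, 0.1, -0.5]
tcp_pos: [0.5316, 0.1594, 0.1485]
board1 0.6 (490.0, 214.3, 19.3, 148.8, 84.7) S [  9.3 -75. ]
tray 0.77 (426.7, 33.8, 7.4, 30.0, 35.7) S [ -36.7 -260.6]
tray 0.58 (536.4, 209.8, 66.9, 149.4, 84.6) S [ 55.9 -75.1]
spin 0.01 shift [1.7  1.97 3.69] | at [531.6 159.1 148.6] 84.6
```

```bash

python3 -m creep '{"delta_pos":[[0.5,0.6,0],[0.6,0.7,0],[0.6,0.6,0.3],[0,0,0.7],[0,0,0.8],[0,0,0.8],[0,0,0.8],[0,0,0.6]],"spin":[0,0,0,0,0,0,0,0],"gripper":[1,1,1,1,1,1,1,1]}' |grep tcp
python3 -m creep '{"delta_pos":[[0,-0.15,0],[0,-0.15,0],[0,-0.15,0],[0,-0.15,0],[0,-0.15,0],[0,-0.15,0],[0,-0.1,0],[0,0,0]],"spin":[0,0,0,0,0,0,0,0],"gripper":[1,1,1,1,1,1,1,1]}'| grep -E "tcp|ft_f"
python3 -m creep '{"delta_pos":[[0,-0.1,0],[0,-0.1,0],[0,-0.05,0],[0,-0.05,0],[0,0,0],[0,0,0],[0,0,0],[0,0,0]],"spin":[0,0,0,0,0,0,0,0],"gripper":[1,1,1,1,1,1,1,1]}' | grep -E "tcp|ft_f"
python3 -c "
from h import *
print(toS(pose()[0][:2]*1000))"
```

```text
tcp_pos: [0.5923, 0.2042, 0.0268]
tcp_pos: [0.5625, 0.2071, 0.0294]
ft_force: [-0.7, -0.1, -0.1]
tcp_pos: [0.561, 0.2075, 0.0306]
ft_force: [12.3, -4.9, 0.3]
[ 80.6 -75.1]
```

```bash

python3 -m creep '{"delta_pos":[[0,0.2,0],[0,0.4,-0.1],[0,0.4,-0.5],[0,0.2,-0.8],[0,0,-0.8],[0,0,-0.8],[0,0,-0.8],[0,0,-0.8]],"spin":[0,0,0,0,0,0,0,0],"gripper":[1,1,1,1,1,1,1,1]}' | grep -E "tcp|ft_f"
python3 -m creep '{"delta_pos":[[-0.7,-0.2,-0.4],[-0.7,-0.4,-0.5],[-0.6,-0.4,-0.2],[0,0,0],[0,0,0],[0,0,0],[0,0,0],[0,0,0]],"spin":[0,0,0,0,0,0,0,0],"gripper":[0.3,0.3,0.3,0.3,0.3,0.3,0.3,0.3]}' | grep tcp
python3 -c "
from h import *
look('tray',.062);look('board1',.032)
p=shot('scene');
for d in models.boxes_of(p,'roll1'): print(d['xyz'],d['conf'])
go(551,-330,160,-5.4)"
```

```text
tcp_pos: [0.5894, 0.2043, 0.1676]
ft_force: [0.1, 0.4, 0.2]
tcp_pos: [0.5549, 0.1481, 0.1992]
tray 0.63 (514.2, 211.6, 67.3, 148.9, 84.3) S [ 33.6 -75.4]
tray 0.63 (387.7, -52.7, 29.2, 37.6, 42.7) S [ -67.4 -350.4]
tray 0.56 (522.6, 207.6, 107.8, 179.5, 84.6) S [ 42.4 -78.6]
board1 0.73 (547.9, 217.4, 2.6, 42.0, 84.0) S [ 66.6 -66.4]
[0.449, -0.397, 0.011] 0.51
[0.5664, -0.3543, 0.0095] 0.44
spin 15.71 shift [ 1.38 15.86  1.32] | at [554.7 147.7 199.6] 84.6
```

```bash

python3 -m creep '{"delta_pos":[[-0.5,0,0],[-0.7,0,0],[-0.7,0,0],[-0.7,0,0],[-0.7,0,0],[-0.7,0,0],[-0.7,0,0],[-0.7,0,0]],"spin":[0,0,0,0,0,0,0,0],"gripper":[0.3,0.3,0.3,0.3,0.3,0.3,0.3,0.3]}' | grep tcp
python3 -m creep '{"delta_pos":[[-0.7,0,0],[-0.7,0,0],[-0.7,0.2,0],[-0.7,0.2,0],[-0.7,0.2,0],[-0.7,0.2,0],[-0.7,0.2,0],[-0.7,0.2,0]],"spin":[0,0,0,0,0,0,0,0],"gripper":[0.3,0.3,0.3,0.3,0.3,0.3,0.3,0.3]}' | grep tcp
python3 -m creep '{"delta_pos":[[-0.7,0.1,0.3],[-0.7,0,0.3],[-0.7,0,0.3],[-0.7,0,0.3],[-0.7,0,0],[-0.7,0,0],[-0.7,0,0],[0,0,0]],"spin":[0,0,0,0,0,0,0,0.98],"gripper":[0.3,0.3,0.3,0.3,0.3,0.3,0.3,0.3]}' | grep tcp
python3 -m creep '{"delta_pos":[[0,0,0],[0,0,0],[0,0,0],[0,0,0],[0,0,0],[0,0,0],[0,0,0],[0,0,0]],"spin":[0.98,0.98,0.98,0.98,0.98,0.98,0.98,0.98],"gripper":[0.3,0.3,0.3,0.3,0.3,0.3,0.3,0.3]}' | grep tcp
python3 -m creep '{"delta_pos":[[0,0,0],[0,0,0],[0,0,0],[0,0,0],[0,0,0],[0,0,0],[0,0,0],[0,0,0]],"spin":[0.98,0.98,0.98,0.98,0.98,0.98,0.98,0],"gripper":[0.3,0.3,0.3,0.3,0.3,0.3,0.3,0.3]}' | grep tcp
python3 -c "
from h import *
look('roll1',.018);go(551,-350,3,-5.4)"
```

```text
tcp_pos: [0.5394, -0.0147, 0.1999]
tcp_pos: [0.5597, -0.1856, 0.1998]
tcp_pos: [0.5488, -0.3354, 0.1637]
tcp_pos: [0.5488, -0.3311, 0.1637]
tcp_pos: [0.5488, -0.3311, 0.1637]
roll1 0.81 (447.9, -379.4, 11.1, 39.0, -3.7) S [  23.3 -670. ]
roll1 0.71 (554.9, -351.8, 35.7, 39.0, -5.3) S [ 127.2 -632.4]
spin 0.06 shift [0.13 0.62 5.36] | at [ 548.8 -331.1  163.7] -5.0
```

```bash

python3 -m creep '{"delta_pos":[[0.1,0.35,0.3],[0.1,0.3,0.7],[0,0,0.8],[0,0,0.8],[0,0,0.8],[0,0,0.8],[0,0,0.6],[0,0,0.3]],"spin":[0,0,0,0,0,0,0,0],"gripper":[0.3,0.3,0.3,0.3,0.3,0.3,0.3,0.3]}' 20 | grep -E "tcp|ft_f"
python3 -m creep '{"delta_pos":[[0,0,0.2],[0,0,0],[0,0,0],[0,0,0],[0,0,0],[0,0,0],[0,0,0],[0,0,0]],"spin":[0,0,0,0,0,0,0,0],"gripper":[0.3,0.3,0.6,0.7,0.7,0.7,0.7,0.7]}' 20
python3 -m creep '{"delta_pos":[[0,0,0],[0,0,-0.4],[0,0,-0.7],[0,0,-0.8],[0,0,-0.8],[0,0,-0.8],[0,0,-0.6],[0,0,0]],"spin":[0,0,0,0,0,0,0,0],"gripper":[0.7,0.7,0.7,0.7,0.7,0.7,0.7,0.7]}' 
python3 -c "
from h import *
go(*S(33,-45),130,-5.4);print(S(33,-45))"
```

```text
tcp_pos: [0.5514, -0.3506, 0.0073]
ft_force: [-0.4, 0.4, -0.3]
time: 49.65
tcp_pos: [0.5538, -0.3518, 0.0061]
ee_rot: [0.001, 0.999, -0.046, 0.001]
ft_force: [0.2, 0.3, 6.4]
finger_gap: 0.434
grip_force: 20.5
time: 50.32
tcp_pos: [0.5552, -0.3527, 0.1329]
ee_rot: [0.002, 0.999, -0.046, 0.003]
ft_force: [0.6, -0.2, 0.0]
finger_gap: 0.433
grip_force: 20.2
spin 0.03 shift [ -3.15 -19.61   0.1 ] | at [ 555.2 -352.7  132.9] -5.2
[516.41867073 241.89413725]
```

```bash

python3 -m creep '{"delta_pos":[[-0.1,-0.5,0],[-0.1,-0.7,0],[-0.1,-0.7,0],[-0.1,-0.7,0],[-0.1,-0.7,0],[-0.1,-0.7,0],[-0.1,-0.7,0],[-0.1,-0.7,0]],"spin":[0,0,0,0,0,0,0,0],"gripper":[0.7,0.7,0.7,0.7,0.7,0.7,0.7,0.7]}' | grep tcp
python3 -m creep '{"delta_pos":[[-0.1,-0.7,0],[-0.1,-0.7,0],[-0.1,-0.7,0],[-0.1,-0.7,0],[-0.1,-0.7,0],[-0.1,-0.7,0],[-0.1,-0.7,0],[-0.1,-0.7,0]],"spin":[0,0,0,0,0,0,0,0],"gripper":[0.7,0.7,0.7,0.7,0.7,0.7,0.7,0.7]}' | grep tcp
python3 -m creep '{"delta_pos":[[-0.1,-0.7,0],[-0.1,-0.7,0],[-0.1,-0.7,0],[-0.1,-0.7,0],[-0.1,-0.7,0],[-0.1,-0.7,0],[-0.1,-0.7,0],[-0.1,-0.7,0]],"spin":[0,0,0,0,0,0,0,0],"gripper":[0.7,0.7,0.7,0.7,0.7,0.7,0.7,0.7]}' | grep tcp
python3 -m creep '{"delta_pos":[[-0.1,-0.7,0],[-0.1,-0.7,0],[0,-0.6,0],[0,0,0],[0,0,0],[0,0,0],[0,0,0],[0,0,0]],"spin":[0,0,0,0,0,0,0,0],"gripper":[0.7,0.7,0.7,0.7,0.7,0.7,0.7,0.7]}'
python3 -c "
from h import *
go(*S(33,-45),56,-5.4)"
```

```text
tcp_pos: [0.542, -0.185, 0.1264]
tcp_pos: [0.533, -0.0161, 0.1265]
tcp_pos: [0.5242, 0.1528, 0.1265]
time: 52.98
tcp_pos: [0.5257, 0.2108, 0.1276]
ee_rot: [0.0, 0.999, -0.046, -0.0]
ft_force: [1.3, 0.4, 0.5]
finger_gap: 0.441
grip_force: 20.2
spin 0.02 shift [-0.4  -1.    2.39] | at [525.7 210.8 127.6] -5.3
```

```bash

python3 -m creep '{"delta_pos":[[-0.2,-0.5,0],[-0.2,-0.5,0],[0,0,0],[0,0,0],[0,0,0],[0,0,0.5],[0,0,0.5],[0,0,0.4]],"spin":[0,0,0,0,0,0,0,0],"gripper":[0.7,0.7,0.7,0.7,0.7,0.7,0.7,0.7]}' |grep tcp
python3 -c "
from h import *
look('tray',.062);look('tray',.062,'scene')
go(*S(33,-45),56,-5.4)"
```

```text
tcp_pos: [0.5171, 0.2416, 0.0853]
tray 0.87 (517.2, 211.7, 71.9, 149.0, 84.7) S [ 36.6 -75. ]
tray 0.62 (559.0, 356.5, 43.3, 113.2, -19.0) S [64.6 73.1]
tray 0.68 (610.2, 402.8, 82.7, 164.6, 10.8) S [111.2 124. ]
tray 0.64 (445.6, -41.8, 85.0, 162.4, 42.5) S [ -10.8 -334.1]
tray 0.55 (529.4, 207.1, 91.9, 153.9, 83.6) S [ 49.2 -78.4]
spin 0.02 shift [-0.02  0.01  1.  ] | at [517.  242.   85.9] -5.3
```

Tray is in place. Lower and release.

```bash

python3 -m creep '{"delta_pos":[[0,0,0.4],[0,0,0.4],[0,0,0.2],[0,0,0],[0,0,0],[0,0,0],[0,0,0],[0,0,0]],"spin":[0,0,0,0,0,0,0,0],"gripper":[0.7,0.7,0.7,0.7,0.7,0.5,0.48,0.46]}'
python3 -m creep '{"delta_pos":[[0,0,0],[0,0,0],[0,0,-0.3],[0,0,-0.7],[0,0,-0.8],[0,0,-0.8],[0,0,-0.8],[0,0,-0.6]],"spin":[0,0,0,0,0,0,0,0],"gripper":[0.44,0.44,0.44,0.44,0.44,0.44,0.44,0.44]}'
python3 - <<'E'
from h import *
p=shot('wrist','w6');look('tray',.062);look('roll1',.055)
p=shot('scene')
for d in models.boxes_of(p,'roll1'): print(d['xyz'],d['conf'])
go(444,-390,150,-5.4)
E
```

```text
time: 54.52
tcp_pos: [0.5174, 0.2429, 0.0565]
ee_rot: [-0.0, 0.999, -0.046, 0.001]
ft_force: [-0.5, 0.6, -0.3]
finger_gap: 0.541
grip_force: 0.0
time: 55.18
tcp_pos: [0.5174, 0.2429, 0.1786]
ee_rot: [-0.0, 0.999, -0.046, 0.001]
ft_force: [-0.3, 0.3, 0.3]
finger_gap: 0.561
grip_force: 0.0
tray 0.96 (516.0, 211.7, 70.8, 149.9, 84.8) S [ 35.4 -75.1]
tray 0.88 (444.2, 19.1, 59.8, 101.8, 42.4) S [ -17.9 -273.6]
tray 0.6 (575.7, 400.9, 72.5, 133.2, 9.0) S [ 77.1 118.9]
roll1 0.72 (518.9, 242.4, 36.5, 39.4, -5.2) S [ 35.4 -44.3]
roll1 0.62 (523.8, 207.2, 115.0, 183.5, 84.8) S [ 43.6 -78.8]
roll1 0.35 (553.0, 212.0, 3.9, 131.6, 84.8) S [ 72.2 -71.3]
[0.4486, -0.394, 0.0121] 0.63
[0.5564, -0.5103, 0.0581] 0.43
[0.5199, 0.2398, 0.0528] 0.4
spin 0.03 shift [-0.4  21.21  0.82] | at [515.8 242.3 174.6] -5.2
```

View pics/w6.png

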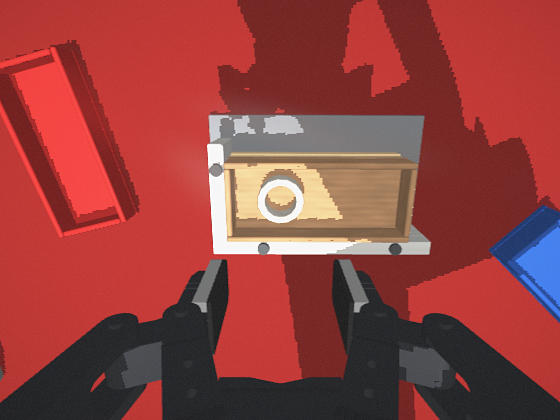

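The first roll lies in the tray at (280,200), and the tray is square against both fences. On to the second roll.

```bash

python3 -m creep '{"delta_pos":[[0,0.5,0],[0,0.7,0],[0,0.7,0],[0,0.7,0],[0,0.7,0],[0,0.7,0],[0,0.7,0],[0,0.7,0]],"spin":[0,0,0,0,0,0,0,0],"gripper":[0.3,0.3,0.3,0.3,0.3,0.3,0.3,0.3]}' | grep tcp
python3 -m creep '{"delta_pos":[[0,0.7,0],[0,0.7,0],[0,0.7,0],[0,0.7,0],[0,0.7,0],[0,0.7,0],[0,0.7,0],[0,0.7,0]],"spin":[0,0,0,0,0,0,0,0],"gripper":[0.3,0.3,0.3,0.3,0.3,0.3,0.3,0.3]}' | grep tcp
python3 -m creep '{"delta_pos":[[0,0.7,0],[0,0.7,0],[0,0.7,0],[0,0.7,0],[0,0.7,0],[0,0.7,0],[0,0.7,0],[0,0.7,0]],"spin":[0,0,0,0,0,0,0,0],"gripper":[0.3,0.3,0.3,0.3,0.3,0.3,0.3,0.3]}' | grep tcp
python3 -m creep '{"delta_pos":[[0,0.7,0],[0,0.7,0],[0,0.7,0],[0,0.7,0],[0,0.7,0],[0,0.6,0],[0,0,0],[0,0,0]],"spin":[0,0,0,0,0,0,0,0],"gripper":[0.3,0.3,0.3,0.3,0.3,0.3,0.3,0.3]}'|grep tcp
python3 -c "
from h import *
look('roll1',.018);look('roll1',.018,'scene');go(441.6,-390,3,-5.4)"
```

```text
tcp_pos: [0.5009, 0.0796, 0.1749]
tcp_pos: [0.4854, -0.0873, 0.1749]
tcp_pos: [0.47, -0.2543, 0.1748]
tcp_pos: [0.4594, -0.3764, 0.175]
roll1 0.61 (442.3, -393.5, 35.0, 40.3, -5.3) S [  19.  -684.5]
roll1 0.56 (515.4, 211.5, 169.2, 195.0, 82.1) S [ 34.8 -75.4]
spin 0.04 shift [-0.56  0.57  5.75] | at [ 460.1 -374.5  175.5] -5.2
```

```bash

python3 -m creep '{"delta_pos":[[-0.3,0.32,0.3],[-0.27,0.31,0.7],[0,0,0.8],[0,0,0.8],[0,0,0.8],[0,0,0.8],[0,0,0.8],[0,0,0.4]],"spin":[0,0,0,0,0,0,0,0],"gripper":[0.3,0.3,0.3,0.3,0.3,0.3,0.3,0.3]}' 20 | grep -E "tcp|ft_f"
python3 -m creep '{"delta_pos":[[0,0,0.25],[0,0,0],[0,0,0],[0,0,0],[0,0,0],[0,0,0],[0,0,0],[0,0,0]],"spin":[0,0,0,0,0,0,0,0],"gripper":[0.3,0.3,0.6,0.7,0.7,0.7,0.7,0.7]}' 20
python3 -m creep '{"delta_pos":[[0,0,0],[0,0,-0.4],[0,0,-0.7],[0,0,-0.8],[0,0,-0.8],[0,0,-0.8],[0,0,-0.6],[0,0,0]],"spin":[0,0,0,0,0,0,0,0],"gripper":[0.7,0.7,0.7,0.7,0.7,0.7,0.7,0.7]}' 
python3 -c "
from h import *
go(*S(33,-104),130,-5.4);print(S(33,-104))"
```

```text
tcp_pos: [0.4398, -0.3913, 0.0109]
ft_force: [0.1, 0.7, -0.3]
time: 59.73
tcp_pos: [0.4423, -0.3938, 0.0076]
ee_rot: [0.001, 0.999, -0.046, 0.001]
ft_force: [-0.4, 1.2, 7.0]
finger_gap: 0.418
grip_force: 21.3
time: 60.4
tcp_pos: [0.4435, -0.395, 0.1342]
ee_rot: [0.003, 0.999, -0.045, 0.003]
ft_force: [0.5, -1.1, 0.7]
finger_gap: 0.418
grip_force: 20.6
spin 0.03 shift [  0.42 -19.4    0.14] | at [ 443.5 -395.   134.2] -5.2
[510.86628025 183.15598134]
```

```bash

python3 -m creep '{"delta_pos":[[0,-0.5,0],[0,-0.7,0],[0,-0.7,0],[0,-0.7,0],[0,-0.7,0],[0,-0.7,0],[0,-0.7,0],[0,-0.7,0]],"spin":[0,0,0,0,0,0,0,0],"gripper":[0.7,0.7,0.7,0.7,0.7,0.7,0.7,0.7]}' | grep tcp
python3 -m creep '{"delta_pos":[[0.05,-0.7,0],[0.05,-0.7,0],[0.05,-0.7,0],[0.05,-0.7,0],[0.05,-0.7,0],[0.05,-0.7,0],[0.05,-0.7,0],[0.05,-0.7,0]],"spin":[0,0,0,0,0,0,0,0],"gripper":[0.7,0.7,0.7,0.7,0.7,0.7,0.7,0.7]}' | grep tcp
python3 -m creep '{"delta_pos":[[0,-0.7,0],[0,-0.7,0],[0,-0.7,0],[0,-0.7,0],[0,-0.7,0],[0,-0.7,0],[0,-0.7,0],[0,-0.7,0]],"spin":[0,0,0,0,0,0,0,0],"gripper":[0.7,0.7,0.7,0.7,0.7,0.7,0.7,0.7]}' | grep tcp
python3 -m creep '{"delta_pos":[[0,-0.7,0],[0,-0.7,0],[0,-0.7,0],[0,-0.4,0],[0,0,0],[0,0,0],[0,0,0],[0,0,0]],"spin":[0,0,0,0,0,0,0,0],"gripper":[0.7,0.7,0.7,0.7,0.7,0.7,0.7,0.7]}'
python3 -c "
from h import *
look('tray',.062);look('roll1',.055)
go(*S(33,-104),56,-5.4)"
```

```text
tcp_pos: [0.455, -0.229, 0.1282]
tcp_pos: [0.4819, -0.0633, 0.1283]
tcp_pos: [0.4968, 0.1034, 0.1283]
time: 63.07
tcp_pos: [0.5052, 0.1756, 0.1291]
ee_rot: [0.0, 0.999, -0.046, -0.0]
ft_force: [-0.3, -0.6, 0.0]
finger_gap: 0.415
grip_force: 20.6
tray 0.97 (432.8, 0.6, 57.8, 138.0, 41.9) S [ -27.5 -293.1]
tray 0.68 (516.3, 212.0, 70.5, 150.1, 84.7) S [ 35.7 -74.8]
tray 0.63 (535.8, 342.0, 19.7, 52.4, -19.0) S [42.9 56.5]
tray 0.46 (525.7, 207.1, 110.7, 178.8, 85.1) S [ 45.5 -78.8]
roll1 0.91 (460.7, 179.5, 57.5, 70.1, -4.3) S [ -16.6 -112.4]
spin 0.02 shift [ 0.15 -0.26  2.45] | at [505.7 175.8 129.4] -5.3
```

```bash

python3 -m creep '{"delta_pos":[[0.1,-0.26,0],[0.06,0,0.4],[0,0,0.6],[0,0,0.6],[0,0,0.5],[0,0,0.3],[0,0,0],[0,0,0]],"spin":[0,0,0,0,0,0,0,0],"gripper":[0.7,0.7,0.7,0.7,0.7,0.7,0.7,0.7]}' | grep -E "tcp|ft_f"
python3 -m creep '{"delta_pos":[[0,0,0],[0,0,0],[0,0,0],[0,0,0],[0,0,0],[0,0,-0.3],[0,0,-0.7],[0,0,-0.8]],"spin":[0,0,0,0,0,0,0,0],"gripper":[0.5,0.48,0.46,0.44,0.44,0.44,0.44,0.44]}'
python3 -m creep '{"delta_pos":[[0,0,-0.8],[0,0,-0.8],[0,0,-0.8],[0,0,-0.6],[0,0,0],[0,0,0],[0,0,0],[0,0,0]],"spin":[0,0,0,0,0,0,0,0],"gripper":[0.44,0.44,0.44,0.44,0.44,0.44,0.44,0.44]}'
python3 - <<'E'
from h import *
p=shot('wrist','w7');look('tray',.062);look('roll1',.055)
p=shot('scene','s7')
E
```

```text
tcp_pos: [0.5112, 0.184, 0.0572]
ft_force: [0.1, 0.2, 0.8]
time: 64.6
tcp_pos: [0.51, 0.1836, 0.1114]
ee_rot: [0.0, 0.999, -0.046, -0.001]
ft_force: [1.3, 0.2, -0.1]
finger_gap: 0.56
grip_force: 0.0
time: 65.27
tcp_pos: [0.5101, 0.1836, 0.2002]
ee_rot: [0.0, 0.999, -0.046, -0.001]
ft_force: [-0.1, -0.5, -0.4]
finger_gap: 0.566
grip_force: 0.0
tray 0.96 (574.3, 394.1, 75.6, 132.4, 9.1) S [ 76.3 112. ]
tray 0.8 (515.7, 211.9, 69.1, 149.3, 84.8) S [ 35.1 -74.9]
tray 0.73 (422.7, -9.4, 59.5, 151.0, 41.6) S [ -36.7 -304. ]
roll1 0.89 (518.1, 241.0, 36.0, 40.5, -46.9) S [ 34.8 -45.7]
roll1 0.88 (511.8, 184.1, 38.3, 38.8, 39.7) S [  33.8 -103. ]
```

View pics/w7.png

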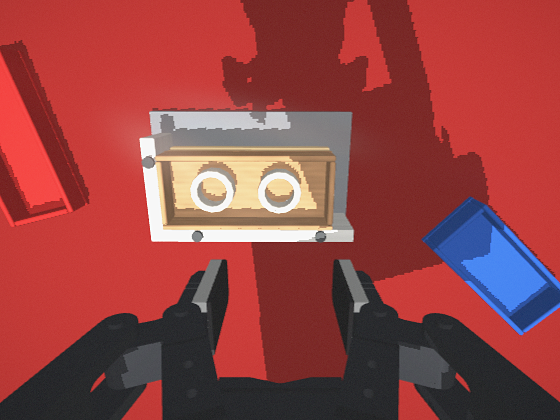

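View pics/s7.png

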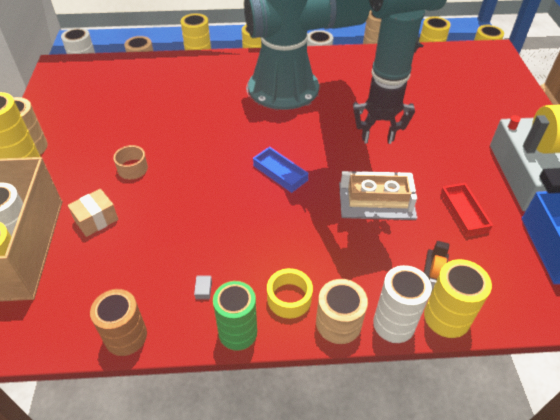

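Both rolls sit in the tray, (212,190) and (279,190) in the wrist view. The pack is square, no boards or rolls are left on the table, and the bystanders are untouched.

```bash
python3 -c "
from h import *
print(bot.close_job())"
```

```text
the job is handed in; nothing more can be done
None
```

I built the pack and handed it in at about 65 s: both boards stacked flush in the corner, the brown tray square on top, and both tape rolls inside it. No verdict came back; in the last pictures nothing else had moved.

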